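# Sweep the used tube caps off the bench into the waste bin

### The job

The used caps of three centrifuge tubes lie loose on the bench. Sweep all three along the worktop with your fingers and over the end of the bench into the steel waste bin hanging there; do not pick any of them up, and leave everything else on the bench standing where it is.

Things in the scene. Friction and masses are not known exactly. Their poses are not given: they have to be found in the camera images.
- cap_a: loose used screw cap of a 50 ml centrifuge tube, ribbed blue plastic disc, 35 mm across and 14 mm high, 10 to 16 g, lying flat on the worktop; origin at the centre of its underside, z up
- cap_b: the same: loose used screw cap of a 50 ml centrifuge tube, ribbed blue plastic disc, 35 mm across and 14 mm high, 10 to 16 g, lying flat on the worktop; origin at the centre of its underside, z up
- cap_c: the same: loose used screw cap of a 50 ml centrifuge tube, ribbed blue plastic disc, 35 mm across and 14 mm high, 10 to 16 g, lying flat on the worktop; origin at the centre of its underside, z up
- bin_mouth (a point): centre of the mouth of the open steel waste bin, at rim height, 12 mm below the worktop. The bin hangs outside the bench's end on the robot's right, fixed for the run: mouth 184 mm along x by 164 mm along y inside 3 mm walls, 160 mm deep; axes as the world's. Nothing of it rises above the worktop
- bench_end (a point): point on the top edge of the bench's end, abreast of the middle of the bin's mouth (91 mm to its +y side). The end runs straight along x, a plain square edge with no lip; the worktop lies on its +y side, and the bin's near wall stands 6 mm outside it
- sample_jar: to be left alone: upright round jar, white with a blue lid, 41 mm across, 50 mm high; origin at the centre of its underside
- cryovial_a: to be left alone: small upright vial, clear with a blue cap, 13 mm across, 48 mm high, easily knocked over; origin at the centre of its underside
- cryovial_b: to be left alone: a second vial just like cryovial_a
- marker_pen: to be left alone: marker pen lying on the bench, 135 mm long along its x axis, 12 mm thick; origin under its middle
- well_plate: to be left alone: white 96-well plate lying flat, 128 mm (its x) by 86 mm (its y), 16 mm high; origin at the centre of its underside
- tip_box: to be left alone: closed pipette-tip box, grey with a clear lid, 122 mm (its x) by 83 mm (its y), 54 mm high; origin at the centre of its underside
- pipette: to be left alone: white hand pipette lying on the bench, 250 mm long along its x axis (from -135 to +115 mm), 38 mm across its finger rest, 26 mm high; origin under its middle
Not all that is in view belongs to the job. Leave any black or turquoise look-alike of the cap_c alone.

How it is judged (in metres and radians):
At the end, for the whole second after the job is handed in: All three caps lie at rest (under 0.05 m/s) inside the waste bin, below its rim; each bystander is within 20 mm of where it started, and the jar and both vials stand upright (within 0.3 rad) (x of cap_a in the frame of bin_mouth between -0.095 and 0.095 m and y of cap_a in the frame of bin_mouth between -0.085 and 0.085 m and z of cap_a in the frame of bin_mouth between -0.165 and -0.015 m and linear speed of each of cap_a, cap_b, cap_c below 0.05 m/s and x of cap_b in the frame of bin_mouth between -0.095 and 0.095 m and y of cap_b in the frame of bin_mouth between -0.085 and 0.085 m and z of cap_b in the frame of bin_mouth between -0.165 and -0.015 m and x of cap_c in the frame of bin_mouth between -0.095 and 0.095 m and y of cap_c in the frame of bin_mouth between -0.085 and 0.085 m and z of cap_c in the frame of bin_mouth between -0.165 and -0.015 m and distance of each of sample_jar, cryovial_a, cryovial_b, marker_pen, well_plate, tip_box, pipette from where it was at the start of the episode below 0.02 m and angle between each of sample_jar, cryovial_a, cryovial_b's own z axis and vertical below 0.3 rad); the robot touches nothing.
It fails at once if a cap is lifted: its origin rises more than 20 mm above the worktop (height (world z) of any of cap_a, cap_b, cap_c above 0.02 m).
It fails at once if the jar or a vial is moved more than 20 mm or tipped more than 0.5 rad (distance of any of sample_jar, cryovial_a, cryovial_b from where it was at the start of the episode above 0.02 m or angle between any of sample_jar, cryovial_a, cryovial_b's own z axis and vertical above 0.5 rad).
It fails at once if the marker pen, well plate, tip box or pipette is moved more than 20 mm (distance of any of marker_pen, well_plate, tip_box, pipette from where it was at the start of the episode above 0.02 m).
It also fails if it takes over 64 s, if anything falls off the work surface, if the arm or the gripper's body presses on something with over 40 N, if the wrist force passes 120 N, or if a joint passes its speed limit or range.

### The arm

A 6-joint arm with a two-finger parallel gripper is mounted at the origin on the work surface. World frame = base frame: x ahead of the robot, y to its left, z up, the work surface at z = 0. Lengths are in mm, angles in rad, forces in N, time in s.
With the tool pointing down it reaches from about 425 to 1125 mm from the base axis. Payload 14.9 kg.
Tool frame: the origin (TCP) lies at the very end of the fingers, on their centre line; the grasp point (between the pads) lies 19 mm behind it; z points along the fingers, y is the line along which they close (so a half turn about z gives the same grasp; the last joint's range is limited). The gripper opens to 91 mm and grips with 3 to 60 N. Pads are 32 mm wide; open, the fingers measure 118 mm over their backs; the gripper's body (76 mm by 178 mm) begins 60 mm behind the grasp point.
Start: joints at [-1.214, 0.379, 1.734, -0, 1.028, -0.033], TCP at [265.999, -647.505, 213.932] pointing down, gripper open.
Joint ranges: [-2.77, 2.77], [-0.74, 2.19], [0, 2.66], [-1.06, 4.2], [0.31, 2.87], [-3.08, 3.08]. Speed limits (rad/s): [1.89, 1.89, 2.39, 3.14, 3.14, 3.14].

### API

Orientations are given as a rotation vector (axis times angle).
In Python, from plant import get_obs, grab_frame, camera_params, close_job, outline_of gives the robot as it stands.
- The arm moves only by the shell command python3 -m handwheel 'ROWS' [FORCE]. ROWS is JSON, a list of rows, each a list of 7 numbers: the turn, a rotation vector about the tool's x, y, z in degrees, then the shift along the tool's x, y, z in m, then the finger opening in m, from 0 to 0.0912. In form: [[wx, wy, wz, tx, ty, tz, grip], ...]. A call has 1 to 8 rows; each row shifts and turns the commanded pose from where the row before left it, along the tool's axes as they then stand; what a row does not reach is not made up. A row lasts 1/12 s, in which the tool goes at most 41.7 mm and 7.16 degrees, less where a joint would pass 70% of its speed; a pose out of reach is approached as far as the arm can. A call is refused whole if a number of a shift passes 0.0417 or a number of a turn 7.16, either way. A call with a gripper value outside its range is refused whole. The fingers move at their own pace and stop on an object; FORCE is the grip in N (left out, the last holds). Time passes only in rows, so rows that do not move let the fingers close. It gives the time, the measured TCP pose, the force, the opening and the grip force at its end, in the units of the state.
- get_obs(): the state, without advancing time (a new reading comes with each control period).
- grab_frame(name): name is "scene" or "top"; returns the picture (384x512x3 uint8, red, green, blue); there is no depth.
- camera_params(name): a dict with "camera_matrix" (3x3 intrinsics, pixels), "R" (3x3) and "t" (3): a world point X has camera coordinates R X + t. Camera axes: x right, y down, z forward; pixel columns grow to the right and rows downward; lengths in mm; the calibration is good to about 2 mm. A picture is of the moment at which its call begins. camera_params takes no time and is no camera call.
- close_job(): hands the job in; it is judged then, once.
Trained networks look in the newest picture that a camera, given by its name, has taken for a name from the list of things; names that differ only in an ending like _2 or _b are one class to them, and where a whole thing is asked for, a point or a joint stands for the part that bears it (a point fixed in the world has none). Each returns a list of dicts, best first, with "confidence" (0 to 1); they miss things now and then, are a little off and sometimes report something else, mostly with a low value. They report only what shows in the picture. A call takes as long as a camera call. They do not tell look-alikes from the thing itself.
- outline_of(camera, target): "region" (384x512 bool, what is visible of it) and "bbox" ([left, top, width, height] in pixels, round what is visible of it).
The state is a dict: "time_s": time; "joint_positions": joint angles; "qvel": joint speeds; "joint_torque": joint torques, N m; "tcp_pos": TCP position; "orientation": TCP orientation; "contact_force": force on the tool from outside, world axes, zero at the start; "moment": the same for the moment, N m; "finger_gap": opening from 0.0 (shut) to 1.0 (fully open); "gripper_force": force on a finger pad.
Only numpy, scipy, OpenCV 4.12 (cv2) and the standard library are available. Lean on these libraries where they do the work, as an engineer would, in place of code of your own. Each camera call takes 0.05 s, during which the arm holds its last target. There are 200 camera calls.

## Working session

There is one attempt and no reset: what is moved stays moved. The work goes in short steps, Python scripts to look and compute and a shell command to move; the robot and the scene stay as the last step left them, time stands still between calls to the robot, and variables do not carry over. Pictures are saved under pics/ and viewed, at most 10 in all, crops included, and the job is handed in when it is done.

```bash
mkdir -p pics; cat > h.py <<'E'
import numpy as np, cv2
from plant import get_obs, grab_frame, camera_params, close_job, outline_of
def px2w(cam,u,v,z):
    p=camera_params(cam);K=np.array(p["camera_matrix"]);R=np.array(p["R"]);t=np.array(p["t"]).ravel()
    d=R.T@np.linalg.solve(K,[u,v,1.]);c=-R.T@t
    return c+d*(z-c[2])/d[2]
def w2px(cam,X):
    p=camera_params(cam);q=np.array(p["camera_matrix"])@(np.array(p["R"])@np.array(X,float)+np.array(p["t"]).ravel());return q[:2]/q[2]
E
python3 - <<'E'
from h import *
for c in("scene","top"):
    im=grab_frame(c);cv2.imwrite(f"pics/{c}0.png",cv2.resize(im[:,:,::-1],(800,600)))
    p=camera_params(c);print(c,(-np.array(p["R"]).T@np.array(p["t"]).ravel()).round(), np.array(p["camera_matrix"]).round().tolist())
H=dict(cap_a=14,sample_jar=50,cryovial_a=48,marker_pen=12,well_plate=16,tip_box=54,pipette=26)
for n,h in H.items():
  for c in("scene","top"):
    for d in outline_of(c,n):
        ys,xs=np.nonzero(d["region"]);m=(xs.mean(),ys.mean())
        print(n,c,round(d["confidence"],2),d["bbox"],np.round(m,1),px2w(c,*m,h if c=="top" else h/2)[:2].round())
o=get_obs();print(o["time_s"],o["tcp_pos"],o["orientation"])
E
```

```text
scene [940. 410. 843.] [[424.0, 0.0, 254.0], [0.0, 424.0, 196.0], [0.0, 0.0, 1.0]]
top [ 447.  -95. 1059.] [[403.0, 0.0, 254.0], [0.0, 403.0, 193.0], [0.0, 0.0, 1.0]]
cap_a scene 0.68 [250.8, 236.9, 16.9, 16.5] [258.2 246.9] [636.  -3.]
cap_a scene 0.55 [335.7, 286.5, 17.0, 17.2] [344.  294.1] [561. 200.]
cap_a scene 0.49 [359.3, 252.2, 19.2, 17.5] [368.  260.6] [461. 173.]
cap_a scene 0.45 [315.9, 245.7, 19.2, 13.5] [325.  252.1] [523.  99.]
cap_a scene 0.22 [380.2, 247.4, 72.4, 73.2] [412.9 283. ] [425. 270.]
cap_a top 0.71 [270.3, 192.3, 11.0, 12.1] [275.4 197.7] [ 555. -132.]
cap_a top 0.71 [151.4, 225.6, 16.4, 14.7] [158.4 234.3] [463. 172.]
cap_a top 0.53 [219.9, 164.2, 14.9, 8.5] [225.9 168.7] [633.  -3.]
cap_a top 0.5 [179.0, 208.0, 13.3, 11.1] [187.4 211.1] [522.  98.]
sample_jar scene 0.71 [194.8, 187.7, 20.3, 24.0] [205.8 200.8] [ 666. -176.]
sample_jar top 0.53 [142.5, 127.3, 49.1, 26.2] [166.6 140.2] [702. 147.]
sample_jar top 0.52 [286.1, 146.3, 12.1, 17.7] [290.7 154.5] [ 661. -171.]
cryovial_a scene 0.47 [309.9, 266.5, 6.8, 12.4] [313.8 271.8] [584. 127.]
cryovial_a t
[... 186 characters left out ...]
.2 167.7] [639. 278.]
well_plate scene 0.92 [239.8, 288.5, 73.5, 71.1] [274.7 323.5] [718. 162.]
well_plate scene 0.64 [173.8, 94.7, 82.1, 61.8] [210.4 121.7] [ 491. -428.]
well_plate top 0.7 [144.6, 126.9, 46.6, 28.0] [167.1 140. ] [711. 154.]
well_plate top 0.31 [179.3, 207.4, 15.1, 11.2] [187. 211.] [522.  98.]
tip_box scene 0.58 [378.2, 249.9, 72.0, 71.2] [412.6 282.9] [437. 272.]
tip_box top 0.79 [97.8, 219.8, 40.0, 50.9] [117.8 245.1] [436. 263.]
pipette scene 0.78 [165.2, 205.1, 49.1, 76.0] [188.1 234.3] [ 748. -126.]
pipette top 0.57 [221.9, 118.8, 89.3, 14.8] [274.7 125.6] [ 744. -132.]
0.8 [ 265.99276454 -647.49719241  213.93912141] [-3.08210841e+00 -6.08372064e-01 -2.12836931e-05]
```

View pics/top0.png

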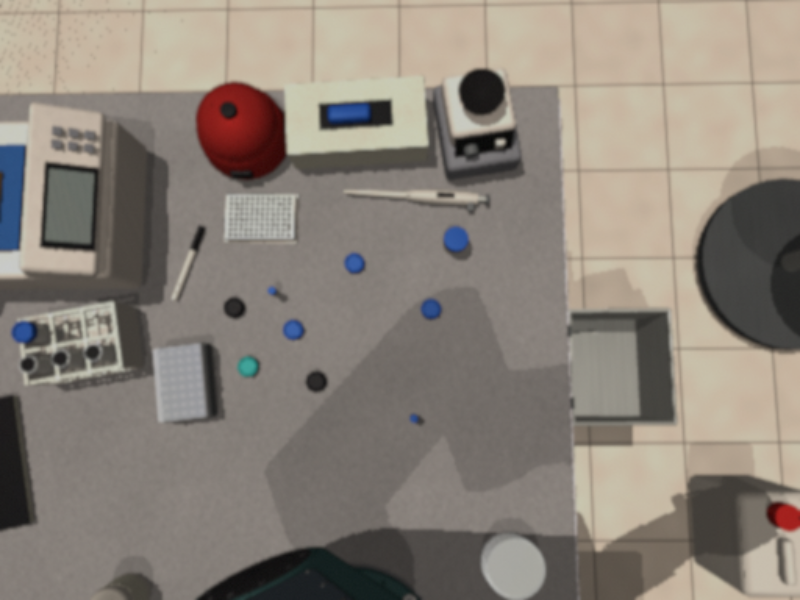

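View pics/scene0.png

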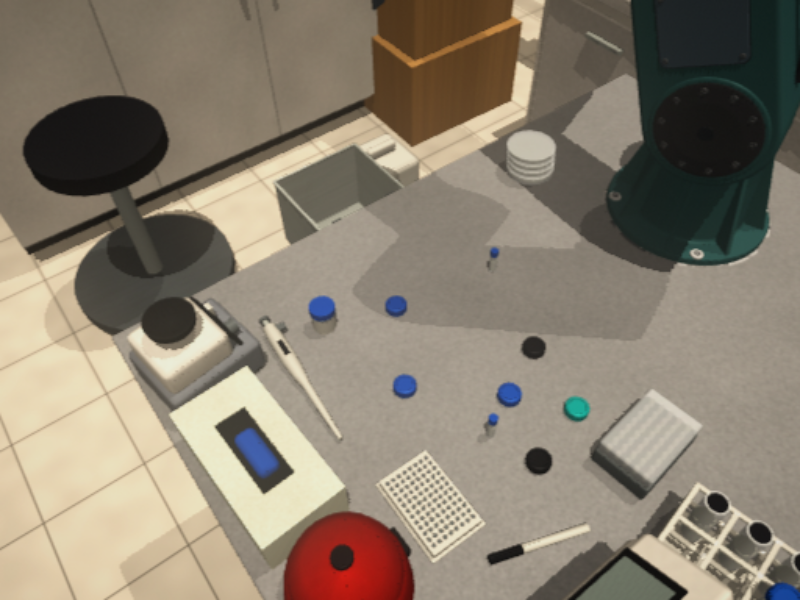

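Top view (800×600) shows these candidates:
- Blue caps at (355,263), (293,330) and (431,309).
- Black discs at (234,307) and (316,381), and a turquoise one at (248,366). These are look-alikes.
- The blue top at (24,332) stands in a rack, and the one at (456,240) is the jar lid.

The three loose blue discs fit the description. The vials are at (275,291) and (416,418), and the bin mouth spans about (570–672, 312–422). I'll confirm with one enlarged crop and measure the rest.

```bash
python3 - <<'E'
from h import *
im=grab_frame("top");cv2.imwrite("pics/crop1.png",cv2.resize(im[110:290,130:370,::-1],(800,600),interpolation=cv2.INTER_CUBIC))
ims=grab_frame("scene")
# blobs by colour, refined centres
def blobs(cam,im,z,lo,hi,amin=15,amax=400):
    hsv=cv2.cvtColor(im,cv2.COLOR_RGB2HSV);m=cv2.inRange(hsv,lo,hi)
    n,l,s,c=cv2.connectedComponentsWithStats(m)
    for i in range(1,n):
        if amin<s[i,4]<amax: print(cam,s[i].tolist(),c[i].round(1),px2w(cam,*c[i],z)[:2].round(1))
print("blue z14");blobs("top",im,14,(105,130,60),(125,255,255),6);blobs("scene",ims,10,(105,130,60),(125,255,255),6)
print("turq");blobs("top",im,14,(80,100,60),(98,255,255))
print("black");blobs("top",im,14,(0,0,0),(180,120,55))
k=.64
for n,u,v,z in [("vialb",416,418,48),("vialb",416,418,40),("viala",273,291,45),("edge1",560,86,0),("edge2",579,595,0),("bin tl",570,312,-12),("bin tr",668,312,-12),("bin br",674,422,-12),("bin bl",573,421,-12),("pip end",345,191,5),("pip rest",487,205,20),("can",513,567,30)]:
    print(n,px2w("top",u*k,v*k,z)[:2].round(1))
for n,u,v,z in [("vialb s",494,252,45),("viala s",492,420,45),("viala base s",490,433,0),("vialb base s",493,266,0),("bench edge s",404,184,0),("bench edge s2",125,333,0),("bin near corner s",290,243,-12),("bin far l",276,186,-12),("bin far r",358,147,-12),("jar s",322,308,50)]:
    print(n,px2w("scene",u*k,v*k,z)[:2].round(1))
E
```

```text
blue z14
top [209, 66, 28, 13, 316] [222.6  72. ] [898.4   6.6]
top [285, 146, 14, 15, 177] [291.4 152.8] [ 673.5 -175.2]
top [221, 163, 12, 11, 106] [226.5 168. ] [634.8  -4.1]
top [172, 184, 4, 4, 12] [173.7 185.8] [589.  134.7]
top [270, 192, 12, 12, 109] [275.5 197.4] [ 556. -132.]
top [182, 205, 12, 12, 108] [187.4 210.8] [522.9  97.8]
top [8, 206, 14, 13, 147] [ 14.8 212.2] [523.  552.2]
top [263, 266, 4, 4, 13] [264.6 267.6] [ 375.9 -101.8]
scene [315, 159, 4, 6, 17] [316.3 161. ] [ 352.1 -122.3]
scene [198, 190, 16, 14, 176] [205.5 196.2] [ 653.4 -200.1]
scene [247, 190, 13, 12, 118] [253.  195.1] [ 556.2 -130.8]
scene [252, 240, 14, 13, 150] [258.7 246.1] [634.7  -2.8]
scene [319, 245, 15, 15, 169] [325.7 252. ] [523.1 101. ]
scene [313, 265, 6, 7, 32] [315.1 268. ] [569.2 117. ]
scene [492, 373, 20, 11, 183] [501.2 378.7] [448.2 497.2]
turq
top [152, 228, 13, 13, 127] [158.4 234.2] [462.7 172.4]
black
top [205, 65, 45, 17, 265] [233.3  73.7] [893.1 -22.5]
top [142, 66, 9, 9, 61] [145.9  69.9] [907.5 215.5]
top [291, 84, 39, 17, 326] [309.2  91.2] [ 841.2 -225.8]
top [286, 1
[... 480 characters left out ...]
433.8]
top [35, 226, 7, 7, 40] [ 38.  228.9] [478.7 488.2]
top [14, 230, 7, 7, 38] [ 17.2 232.8] [469.1 542.7]
top [197, 238, 12, 12, 114] [202.3 243.8] [437.3  58.1]
vialb [ 378.5 -105.6]
vialb [ 377.9 -105.7]
viala [583.5 125.2]
edge1 [ 947.  -364.2]
edge2 [  95.2 -363.4]
bin tl [ 550.4 -369.5]
bin tr [ 548.9 -534.5]
bin br [ 365.5 -534.2]
bin bl [ 368.  -367.5]
pip end [761.4  12.1]
pip rest [ 729.6 -229.1]
can [ 147.  -254.8]
vialb s [377.7 -99.4]
viala s [586.5 130.5]
viala base s [582.5 128.5]
vialb base s [ 369.  -104.8]
bench edge s [ 363.9 -363.6]
bench edge s2 [ 926.8 -350.4]
bin near corner s [ 612.1 -372.6]
bin far l [ 555.4 -520.4]
bin far r [ 362.4 -521.7]
jar s [ 667.6 -167.6]
```

View pics/crop1.png

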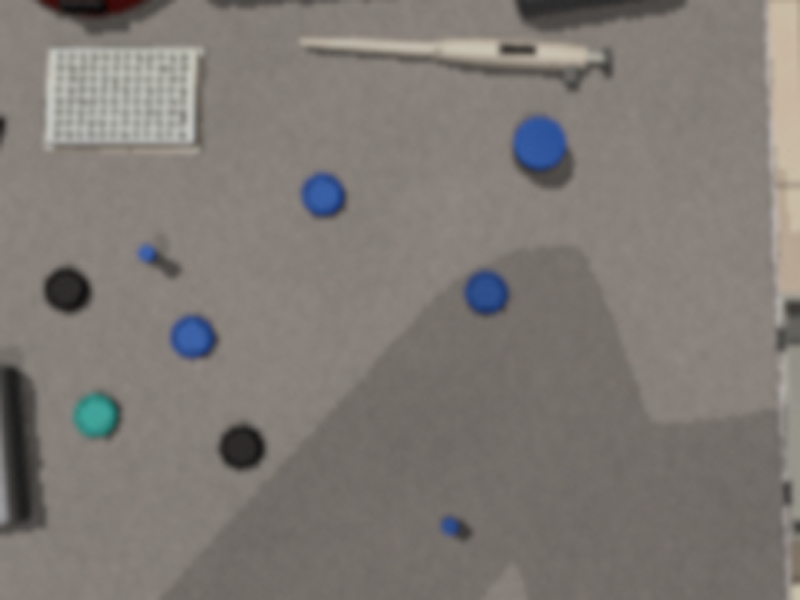

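The crop confirms it: three plain blue ribbed discs at crop px (323,194), (193,337) and (487,293). They sit apart from the black ones (67,290) and (242,447), the turquoise one (97,415) and the taller jar lid (540,143). 

Both views agree on positions (mm):
- **Caps:** (635,−3), (523,99) and (556,−132).
- **Bench end:** y≈−364.
- **Bin mouth:** x 367–550.

I'll push each cap with the two fingers about 24 mm apart, so the disc seats in the gap. The nearest cap goes first.

```bash
python3 -m handwheel '[[0,0,-6.28,0,0,0,0.024],[0,0,-6.28,0,0,0,0.024],[0,0,-6.28,0,0,0,0.024],[0,0,-6.28,0,0,0,0.024],[0,0,-6.28,0,0,0,0.024],[0,0,-6.28,0,0,0,0.024],[0,0,-6.28,0,0,0,0.024],[0,0,-6.28,0,0,0,0.024]]' 10
python3 -m handwheel '[[0,0,0,0.02,0.004,0.004,0.024],[0,0,0,0.034,0.0068,0.008,0.024],[0,0,0,0.034,0.0068,0.008,0.024],[0,0,0,0.034,0.0068,0.008,0.024],[0,0,0,0.034,0.0068,0.008,0.024],[0,0,0,0.034,0.0068,0.008,0.024],[0,0,0,0.034,0.0068,0.008,0.024],[0,0,0,0.034,0.0068,0.008,0.024]]'
python3 -m handwheel '[[0,0,0,0.034,0.0068,0.008,0.024],[0,0,0,0.034,0.0068,0.008,0.024],[0,0,0,0.034,0.0068,0.008,0.024],[0,0,0,0.034,0.0068,0.008,0.024],[0,0,0,0.034,0.0068,0.008,0.024],[0,0,0,0.034,0.0068,0.008,0.024],[0,0,0,0.034,0.0068,0.008,0.024],[0,0,0,0.034,0.0068,0.008,0.024]]'
python3 -m handwheel '[[0,0,0,0.034,0.0068,0.008,0.024],[0,0,0,0.02,0.004,0.004,0.024],[0,0,0,0.008,0,0.002,0.024],[0,0,0,0,0,0,0.024]]'
```

```text
time_s: 1.57
tcp_pos: [266.0, -647.5, 214.0]
orientation: [2.527, 1.866, 0.0]
contact_force: [-0.7, 0.1, -0.5]
finger_gap: 0.448
gripper_force: 0.0
time_s: 2.23
tcp_pos: [393.0, -415.3, 153.8]
orientation: [2.532, 1.859, 0.0]
contact_force: [0.8, -1.0, -1.2]
finger_gap: 0.267
gripper_force: 0.0
time_s: 2.9
tcp_pos: [526.6, -172.0, 89.8]
orientation: [2.532, 1.859, 0.0]
contact_force: [0.3, -0.1, -0.1]
finger_gap: 0.262
gripper_force: 0.0
time_s: 3.23
tcp_pos: [554.9, -116.4, 75.5]
orientation: [-2.53, -1.862, 0.001]
contact_force: [0.1, -0.5, 0.1]
finger_gap: 0.262
gripper_force: 0.0
```

```bash
python3 -m handwheel '[[0,0,0,0.016,0.003,0,0.024],[0,0,0,0.0152,0.003,0,0.024],[0,0,0,0,0,0.02,0.024],[0,0,0,0,0,0.02,0.024],[0,0,0,0,0,0.018,0.024],[0,0,0,0,0,0.009,0.024],[0,0,0,0,0,0.0045,0.024],[0,0,0,0,0,0,0.024]]'
python3 - <<'E'
from h import *
im=grab_frame("scene");cv2.imwrite("pics/s1.png",cv2.resize(im[120:300,180:420,::-1],(800,600),interpolation=cv2.INTER_CUBIC))
print(w2px("scene",[556,-132,14]))
E
```

```text
time_s: 3.9
tcp_pos: [569.3, -90.4, 4.1]
orientation: [-2.533, -1.858, 0.001]
contact_force: [-1.0, 0.1, 1.0]
finger_gap: 0.263
gripper_force: 0.0
[252.79178618 193.77338513]
```

View pics/s1.png

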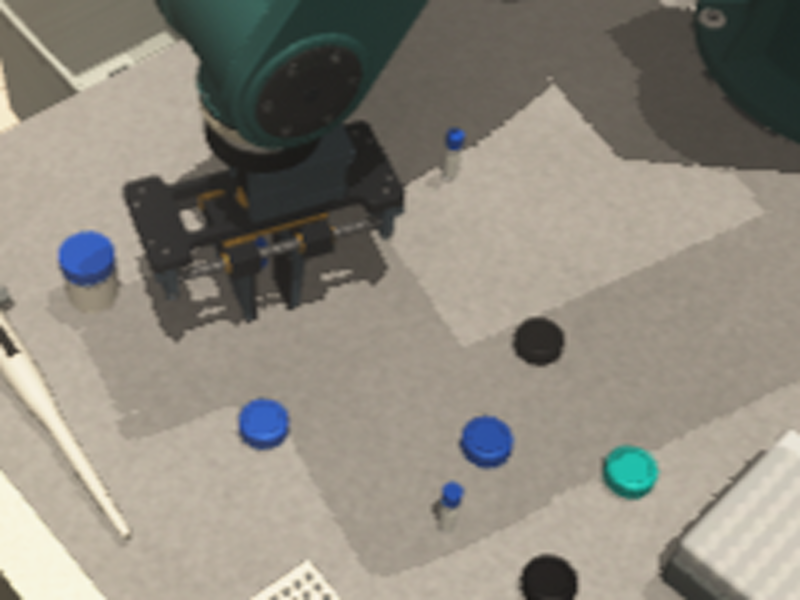

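The fingers are down with the cap glimpsed between them at crop px (262,245), and the jar (88,265) and vial (453,150) are clear. Now I'll sweep cap 1 towards the bin.

```bash
python3 -m handwheel '[[0,0,0,-0.006,0,0,0.024],[0,0,0,-0.006,0,0,0.024],[0,0,0,-0.006,0,0,0.024],[0,0,0,-0.009,0,0,0.024],[0,0,0,-0.012,0,0,0.024],[0,0,0,-0.015,0,0,0.024],[0,0,0,-0.016,0,0,0.024],[0,0,0,-0.016,0,0,0.024]]'
python3 -m handwheel '[[0,0,0,-0.016,0,0,0.024],[0,0,0,-0.016,0,0,0.024],[0,0,0,-0.016,0,0,0.024],[0,0,0,-0.016,0,0,0.024],[0,0,0,-0.018,0,0,0.024],[0,0,0,-0.018,0,0,0.024],[0,0,0,-0.020,0,0,0.024],[0,0,0,-0.022,0,0,0.024]]'
python3 -m handwheel '[[0,0,0,-0.022,0,0,0.024],[0,0,0,-0.022,0,0,0.024],[0,0,0,-0.022,0,0,0.024],[0,0,0,-0.022,0,0,0.024],[0,0,0,-0.016,0,0,0.024],[0,0,0,-0.008,0,0,0.024],[0,0,0,0,0,-0.02,0.024],[0,0,0,0,0,-0.03,0.024]]'
python3 - <<'E'
from h import *
im=grab_frame("top");cv2.imwrite("pics/t2.png",cv2.resize(im[110:290,190:430,::-1],(800,600),interpolation=cv2.INTER_CUBIC))
E
```

```text
time_s: 4.62
tcp_pos: [543.5, -173.2, 4.6]
orientation: [2.532, 1.859, 0.0]
contact_force: [0.4, 1.0, -0.1]
finger_gap: 0.262
gripper_force: 0.1
time_s: 5.28
tcp_pos: [500.6, -308.6, 4.5]
orientation: [-2.532, -1.859, 0.0]
contact_force: [1.4, 0.7, 0.2]
finger_gap: 0.264
gripper_force: 0.1
time_s: 5.95
tcp_pos: [466.0, -413.2, 52.5]
orientation: [-2.529, -1.855, 0.001]
contact_force: [-0.1, 0.9, -0.4]
finger_gap: 0.26
gripper_force: 0.0
```

View pics/t2.png

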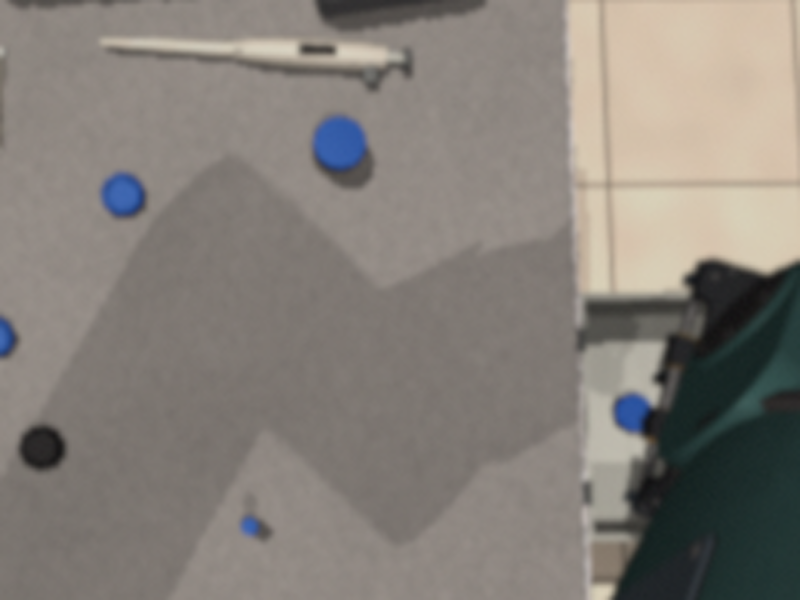

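Cap 1 is in the bin at crop px (632,412), and the jar, pipette and vial are unmoved. Next is cap 2 at (635,−3).

```bash
python3 -m handwheel '[[0,0,5.1,0,0,-0.015,0.024],[0,0,0,0.02,0,-0.01,0.024],[0,0,0,0.034,0,0,0.024],[0,0,0,0.034,0,0,0.024],[0,0,0,0.034,0,0,0.024],[0,0,0,0.034,0,0,0.024],[0,0,0,0.034,0,0,0.024],[0,0,0,0.034,0,0,0.024]]'
python3 -m handwheel '[[0,0,0,0.034,0,0,0.024],[0,0,0,0.034,0,0,0.024],[0,0,0,0.034,0,0,0.024],[0,0,0,0.034,0,0,0.024],[0,0,0,0.034,0,0,0.024],[0,0,0,0.034,0,0,0.024],[0,0,0,0.034,0,0,0.024],[0,0,0,0.02,0,0,0.024]]'
python3 -m handwheel '[[0,0,0,0.007,0,0,0.024],[0,0,0,0,0,0,0.024],[0,0,0,0,0,0,0.024]]'
python3 - <<'E'
from h import *
from scipy.spatial.transform import Rotation as Ro
o=get_obs();R=Ro.from_rotvec(o["orientation"]).as_matrix();print(o["tcp_pos"],(R.T@(np.array([652.6,39.5,4])-o["tcp_pos"])).round(1),R[:,0].round(3))
E
```

```text
time_s: 6.67
tcp_pos: [554.1, -205.4, 79.5]
orientation: [2.612, 1.745, 0.0]
contact_force: [0.5, -0.6, -0.3]
finger_gap: 0.263
gripper_force: 0.0
time_s: 7.33
tcp_pos: [653.5, 34.2, 79.6]
orientation: [2.611, 1.747, 0.001]
contact_force: [-0.4, -0.8, -0.2]
finger_gap: 0.262
gripper_force: 0.0
time_s: 7.58
tcp_pos: [654.8, 37.3, 79.2]
orientation: [-2.612, -1.745, 0.001]
contact_force: [-0.8, -0.1, -0.3]
finger_gap: 0.264
gripper_force: 0.0
[654.79467984  37.26727499  79.21103984] [ 1.2 -2.8 75.2] [ 0.383  0.924 -0.   ]
```

```bash
python3 -m handwheel '[[0,0,0,0.002,-0.0028,0.02,0.024],[0,0,0,0,0,0.022,0.024],[0,0,0,0,0,0.018,0.024],[0,0,0,0,0,0.010,0.024],[0,0,0,0,0,0.005,0.024],[0,0,0,0,0,0,0.024],[0,0,0,-0.006,0,0,0.024],[0,0,0,-0.006,0,0,0.024]]'
python3 -m handwheel '[[0,0,0,-0.006,0,0,0.024],[0,0,0,-0.009,0,0,0.024],[0,0,0,-0.012,0,0,0.024],[0,0,0,-0.015,0,0,0.024],[0,0,0,-0.016,0,0,0.024],[0,0,0,-0.016,0,0,0.024],[0,0,0,-0.016,0,0,0.024],[0,0,0,-0.016,0,0,0.024]]'
python3 -m handwheel '[[0,0,0,-0.016,0,0,0.024],[0,0,0,-0.016,0,0,0.024],[0,0,0,-0.016,0,0,0.024],[0,0,0,-0.016,0,0,0.024],[0,0,0,-0.016,0,0,0.024],[0,0,0,-0.016,0,0,0.024],[0,0,0,-0.016,0,0,0.024],[0,0,0,-0.016,0,0,0.024]]'
python3 -m handwheel '[[0,0,0,-0.016,0,0,0.024],[0,0,0,-0.016,0,0,0.024],[0,0,0,-0.018,0,0,0.024],[0,0,0,-0.018,0,0,0.024],[0,0,0,-0.020,0,0,0.024],[0,0,0,-0.022,0,0,0.024],[0,0,0,-0.022,0,0,0.024],[0,0,0,-0.022,0,0,0.024]]'
python3 -m handwheel '[[0,0,0,-0.022,0,0,0.024],[0,0,0,-0.022,0,0,0.024],[0,0,0,-0.014,0,0,0.024],[0,0,0,-0.006,0,0,0.024],[0,0,0,0,0,-0.02,0.024],[0,0,0,0,0,-0.03,0.024],[0,0,0,0,0,-0.02,0.024],[0,0,0,0,0,0,0.024]]'
python3 - <<'E'
from h import *
im=grab_frame("top");cv2.imwrite("pics/t3.png",cv2.resize(im[110:290,190:430,::-1],(800,600),interpolation=cv2.INTER_CUBIC))
E
```

```text
time_s: 8.25
tcp_pos: [649.4, 28.9, 5.5]
orientation: [2.612, 1.745, 0.002]
contact_force: [-0.4, 0.9, 0.1]
finger_gap: 0.266
gripper_force: 0.0
time_s: 8.92
tcp_pos: [607.4, -70.2, 4.4]
orientation: [-2.613, -1.744, 0.0]
contact_force: [0.4, 0.8, 0.9]
finger_gap: 0.265
gripper_force: 0.1
time_s: 9.58
tcp_pos: [558.2, -188.3, 4.4]
orientation: [-2.613, -1.744, 0.0]
contact_force: [0.2, 0.3, 0.3]
finger_gap: 0.263
gripper_force: 0.1
time_s: 10.25
tcp_pos: [498.8, -330.6, 4.4]
orientation: [-2.613, -1.744, 0.0]
contact_force: [-0.3, 0.2, 0.4]
finger_gap: 0.263
gripper_force: 0.1
time_s: 10.92
tcp_pos: [477.3, -389.3, 78.3]
orientation: [2.608, 1.742, 0.002]
contact_force: [-0.2, -0.4, 0.8]
finger_gap: 0.26
gripper_force: 0.0
```

View pics/t3.png

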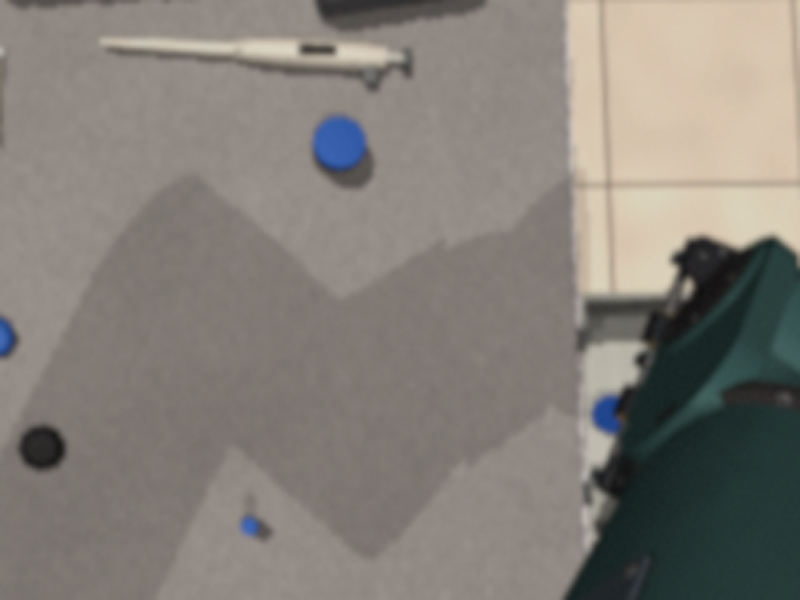

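Cap 2 is off the bench: one blue cap shows in the bin at (608,412) and the rest is hidden by the gripper. The bystanders are unmoved. Now cap 3 at (523,99).

```bash
python3 -m handwheel '[[0,0,-5.23,0,0,0,0.024],[0,0,-5.23,0,0,0,0.024],[0,0,-5.24,0,0,0,0.024],[0,0,0,0.02,-0.001,0,0.024],[0,0,0,0.034,-0.001,0,0.024],[0,0,0,0.034,-0.001,0,0.024],[0,0,0,0.034,-0.001,0,0.024],[0,0,0,0.034,-0.001,0,0.024]]'
python3 -m handwheel '[[0,0,0,0.034,-0.001,0,0.024],[0,0,0,0.034,-0.001,0,0.024],[0,0,0,0.034,-0.001,0,0.024],[0,0,0,0.034,-0.001,0,0.024],[0,0,0,0.034,-0.001,0,0.024],[0,0,0,0.034,-0.001,0,0.024],[0,0,0,0.034,-0.001,0,0.024],[0,0,0,0.034,0,0,0.024]]'
python3 -m handwheel '[[0,0,0,0.034,0,0,0.024],[0,0,0,0.034,0,0,0.024],[0,0,0,0.025,0,0,0.024],[0,0,0,0.012,0,0,0.024],[0,0,0,0,0,0,0.024],[0,0,0,0,0,0,0.024],[0,0,0,0,0,0,0.024]]'
python3 - <<'E'
from h import *
from scipy.spatial.transform import Rotation as Ro
im=grab_frame("scene");cv2.imwrite("pics/s4.png",cv2.resize(im[70:310,150:470,::-1],(800,600),interpolation=cv2.INTER_CUBIC))
o=get_obs();R=Ro.from_rotvec(o["orientation"]).as_matrix();print(o["tcp_pos"],(R.T@(np.array([528.4,145.2,4])-o["tcp_pos"])).round(1),R[:,0].round(3))
E
```

```text
time_s: 11.63
tcp_pos: [488.4, -230.6, 73.3]
orientation: [-2.349, -2.084, 0.001]
contact_force: [1.2, 1.0, -0.4]
finger_gap: 0.265
gripper_force: 0.0
time_s: 12.3
tcp_pos: [513.5, 40.2, 73.4]
orientation: [-2.349, -2.085, 0.002]
contact_force: [1.9, -0.4, -0.1]
finger_gap: 0.265
gripper_force: 0.0
time_s: 12.88
tcp_pos: [526.6, 141.6, 73.9]
orientation: [-2.35, -2.084, 0.002]
contact_force: [-0.7, 0.1, -0.5]
finger_gap: 0.255
gripper_force: 0.0
[526.74126185 141.41231954  74.07972067] [ 4.   1.2 70.1] [ 0.12   0.993 -0.   ]
```

View pics/s4.png

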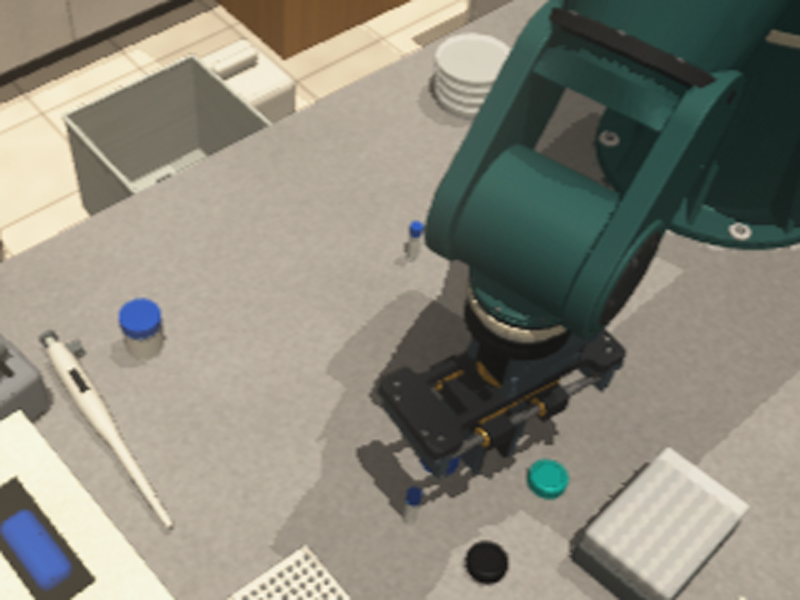

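The gripper is above and behind cap 3, whose blue edge shows at (440,465). The vial (412,503) stands beside the path and the turquoise disc is at (548,478); both are clear. The bench between there and the bin is empty, so I'll descend and sweep.

```bash
python3 -m handwheel '[[0,0,0,0.004,0.001,0.012,0.024],[0,0,0,0,0,0.02,0.024],[0,0,0,0,0,0.018,0.024],[0,0,0,0,0,0.012,0.024],[0,0,0,0,0,0.0075,0.024],[0,0,0,0,0,0,0.024],[0,0,0,-0.006,0,0,0.024],[0,0,0,-0.006,0,0,0.024]]'
python3 -m handwheel '[[0,0,0,-0.006,0,0,0.024],[0,0,0,-0.009,0,0,0.024],[0,0,0,-0.012,0,0,0.024],[0,0,0,-0.015,0,0,0.024],[0,0,0,-0.016,0,0,0.024],[0,0,0,-0.016,0,0,0.024],[0,0,0,-0.016,0,0,0.024],[0,0,0,-0.016,0,0,0.024]]'
python3 -m handwheel '[[0,0,0,-0.016,0,0,0.024],[0,0,0,-0.016,0,0,0.024],[0,0,0,-0.016,0,0,0.024],[0,0,0,-0.016,0,0,0.024],[0,0,0,-0.016,0,0,0.024],[0,0,0,-0.016,0,0,0.024],[0,0,0,-0.016,0,0,0.024],[0,0,0,-0.016,0,0,0.024]]'
python3 -m handwheel '[[0,0,0,-0.016,0,0,0.024],[0,0,0,-0.016,0,0,0.024],[0,0,0,-0.016,0,0,0.024],[0,0,0,-0.016,0,0,0.024],[0,0,0,-0.016,0,0,0.024],[0,0,0,-0.016,0,0,0.024],[0,0,0,-0.016,0,0,0.024],[0,0,0,-0.016,0,0,0.024]]'
python3 -m handwheel '[[0,0,0,-0.018,0,0,0.024],[0,0,0,-0.018,0,0,0.024],[0,0,0,-0.020,0,0,0.024],[0,0,0,-0.022,0,0,0.024],[0,0,0,-0.022,0,0,0.024],[0,0,0,-0.022,0,0,0.024],[0,0,0,-0.022,0,0,0.024],[0,0,0,-0.022,0,0,0.024]]'
python3 -m handwheel '[[0,0,0,-0.022,0,0,0.024],[0,0,0,-0.016,0,0,0.024],[0,0,0,-0.006,0,0,0.024],[0,0,0,0,0,0,0.024],[0,0,0,0,0,0,0.024]]'
```

```text
time_s: 13.6
tcp_pos: [527.6, 134.2, 5.5]
orientation: [2.349, 2.085, 0.001]
contact_force: [-0.5, 0.2, 0.2]
finger_gap: 0.262
gripper_force: 0.0
time_s: 14.27
tcp_pos: [514.3, 27.6, 5.2]
orientation: [2.35, 2.085, 0.0]
contact_force: [-0.2, 0.3, 0.4]
finger_gap: 0.265
gripper_force: 0.1
time_s: 14.93
tcp_pos: [498.9, -99.4, 5.2]
orientation: [2.35, 2.084, 0.0]
contact_force: [0.3, 0.4, 0.2]
finger_gap: 0.264
gripper_force: 0.1
time_s: 15.6
tcp_pos: [483.4, -226.5, 5.2]
orientation: [2.35, 2.084, 0.0]
contact_force: [0.9, 0.1, 0.4]
finger_gap: 0.263
gripper_force: 0.1
time_s: 16.27
tcp_pos: [463.3, -391.5, 5.2]
orientation: [2.35, 2.085, 0.0]
contact_force: [-0.6, -0.3, -0.2]
finger_gap: 0.262
gripper_force: 0.0
time_s: 16.68
tcp_pos: [458.8, -432.9, 4.8]
orientation: [-2.35, -2.084, -0.0]
contact_force: [0.5, 0.6, -0.0]
finger_gap: 0.266
gripper_force: 0.0
```

Now I'll lift and back away over the open bench, so that the bin shows and the robot touches nothing.

```bash
python3 -m handwheel '[[0,0,0,0,0,-0.02,0.024],[0,0,0,0,0,-0.035,0.024],[0,0,0,0,0,-0.035,0.024],[0,0,0,0.02,0,-0.035,0.024],[0,0,0,0.036,0,0,0.024],[0,0,0,0.036,0,0,0.024],[0,0,0,0.036,0,0,0.024],[0,0,0,0.036,0,0,0.024]]'
python3 -m handwheel '[[0,0,0,0.036,0,0,0.024],[0,0,0,0.036,0,0,0.024],[0,0,0,0.036,0,0,0.024],[0,0,0,0.036,0,0,0.024],[0,0,0,0.036,0,0,0.024],[0,0,0,0.02,0,0,0.024],[0,0,0,0,0,0,0.024],[0,0,0,0,0,0,0.024]]'
python3 - <<'E'
from h import *
im=grab_frame("top");cv2.imwrite("pics/t5.png",cv2.resize(im[90:330,120:440,::-1],(800,600),interpolation=cv2.INTER_CUBIC))
H=dict(sample_jar=50,cryovial_a=48,marker_pen=12,well_plate=16,tip_box=54,pipette=26,cap_a=-160)
for n,h in H.items():
    for d in outline_of("top",n):
        ys,xs=np.nonzero(d["region"]);m=(xs.mean(),ys.mean());print(n,round(d["confidence"],2),np.round(m,1),px2w("top",*m,h)[:2].round())
E
```

```text
time_s: 17.35
tcp_pos: [478.2, -267.8, 130.0]
orientation: [-2.349, -2.086, -0.0]
contact_force: [1.0, 0.4, 0.2]
finger_gap: 0.263
gripper_force: 0.0
time_s: 18.02
tcp_pos: [501.9, -70.4, 129.8]
orientation: [-2.346, -2.089, 0.001]
contact_force: [-1.6, -0.6, 0.6]
finger_gap: 0.263
gripper_force: 0.0
sample_jar 0.76 [291.4 153.8] [ 663. -173.]
marker_pen 0.49 [120.7 166.3] [643. 277.]
well_plate 0.77 [166.8 139.8] [712. 154.]
tip_box 0.96 [117.5 244.6] [437. 264.]
tip_box 0.42 [119.7 169. ] [628. 264.]
pipette 0.89 [274.5 125.5] [ 745. -131.]
cap_a 0.7 [398.7 235.1] [ 458. -504.]
cap_a 0.66 [149.1 197. ] [579. 248.]
cap_a 0.63 [368.8 237.1] [ 452. -415.]
cap_a 0.52 [382.9 234. ] [ 461. -457.]
```

View pics/t5.png

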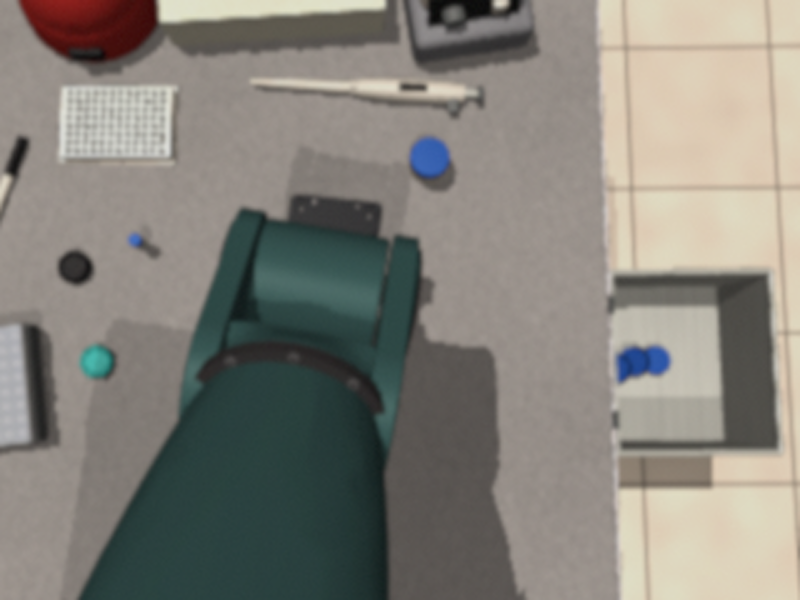

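The bin shows three blue caps in a row at (622,368), (637,361) and (656,360). The bystanders match their starting positions, though cryovial_b is hidden under the arm. I'll check from the scene camera that no cap hangs on the near rim and that the vial stands.

```bash
python3 - <<'E'
from h import *
im=grab_frame("scene");t=grab_frame("top")
a=cv2.resize(im[80:200,170:350,::-1],(450,300),interpolation=cv2.INTER_CUBIC);b=cv2.resize(t[205:265,355:425,::-1],(350,300),interpolation=cv2.INTER_CUBIC)
cv2.imwrite("pics/end.png",np.hstack([a,b]))
E
```

```text
(no output)
```

View pics/end.png

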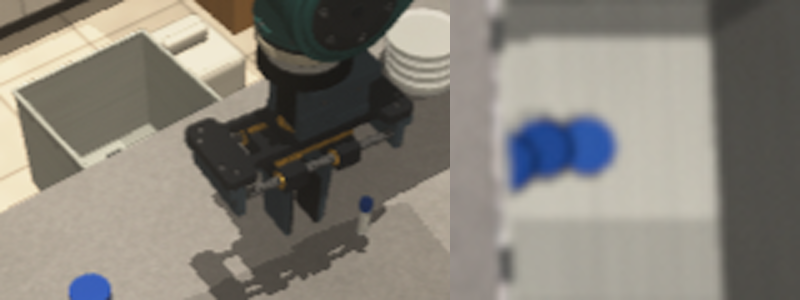

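The scene view shows the near rim clear and vial b upright at (365,215). The top view shows all three caps down in the bin. I'm handing in.

```bash
python3 -c "
from plant import *
print(get_obs()['time_s'],close_job())"
```

```text
the job is handed in; nothing more can be done
18.5167 None
```

All three blue caps were swept into the waste bin and the job was handed in at 18.5 s; the last pictures show them down in the bin with nothing else visibly disturbed, but the hand-in returned no verdict.

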